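# Lay out a clamping set-up on the drill plate

### The arm

A 6-joint arm with a two-finger parallel gripper is mounted at the origin on the work surface. World frame = base frame: x ahead of the robot, y to its left, z up, the work surface at z = 0. Lengths are in m, angles in rad, forces in N, time in s.
With the tool pointing down it reaches from about 0.375 to 0.9 m from the base axis. Payload 3.1 kg.
Tool frame: the origin (TCP) lies midway between the tips of the shut fingers; the grasp point (between the pads) lies 19 mm behind it; y points along the fingers, x is the direction in which the jaws open and shut, and the axes are right-handed (so a half turn about y gives the same grasp; the last joint's range is limited). The gripper opens to 87 mm and grips with 3 to 60 N. Pads are 19 mm wide; open, the fingers measure 117 mm over their backs; the gripper's body (75 mm by 190 mm) begins 51 mm behind the grasp point.
Start: joints at [-1.369, 0.527, 1.433, -0, 1.181, -0.178], TCP at [0.232, -0.58, 0.223] pointing down, gripper open.
Joint ranges: [-3.08, 3.08], [-0.75, 2.2], [0.22, 2.44], [-1.43, 4.57], [0, 2.65], [-2.85, 2.85]. Speed limits (rad/s): [2.79, 2.79, 3.14, 3.14, 3.14, 3.14].

### API

Orientations are given as a unit quaternion [x, y, z, w].
In Python, from rig import * gives the robot as it stands.
- The arm moves only by the tool jog_arm, never from a script. Its argument "series" is a list of rows, each a list of 7 numbers: the shift along the tool's x, y, z in mm, then the turn, a rotation vector about the tool's x, y, z in rad, then the gripper's target within -1 to 1 (shut at 1, half-way at 0, fully open at -1). A call has 1 to 20 rows; each row is the pose to reach, as a shift and turn from the pose commanded when the call began, along the tool's axes at that moment; what a row does not reach only later rows make up. A row lasts 1/8 s, in which the tool goes at most 62.5 mm and 10.7 degrees, less where a joint would pass 70% of its speed; a pose out of reach is approached as far as the arm can. A call with a gripper value outside its range is refused whole. The fingers move at their own pace and stop on an object; "grip_force" is the grip in N (left out, the last holds). Time passes only in rows, so rows that repeat a pose let the fingers close. It gives the time, the measured TCP pose, the force and the opening at its end, in the units of the state.
- get_obs(): the state, without advancing time (a new reading comes with each control period).
- camera(name): name is "scene" or "top" or "wrist"; returns a dict with "img" (480x640x3 uint8, red, green, blue), "depth" (480x640 float32, m along the optical axis (not along the pixel's ray), 0 where there is no reading), "camera_matrix" (3x3 intrinsics, pixels), "rvec" (rotation vector, rad) and "tvec" (3), from world to camera coordinates, as OpenCV has them. Camera axes: x right, y down, z forward; pixel columns grow to the right and rows downward; lengths in m; the calibration is good to about 2 mm. A picture is of the moment at which its call begins.
- hand_in(): hands the job in, once; it reports no verdict.
The state is a dict: "time": time; "q": joint angles; "joint_velocities": joint speeds; "joint_torque": joint torques, N m; "position": TCP position; "tool_rot": TCP orientation; "ft_force": force on the tool from outside, world axes, zero at the start; "moment": the same for the moment, N m; "grip_width": finger opening in m.
Only numpy, scipy, OpenCV 4.12 (cv2) and the standard library are available. Lean on these libraries where they do the work, as an engineer would, in place of code of your own. Each camera call takes 0.05 s, during which the arm holds its last target.

### The job

Set up the drill plate for clamping: lay the wooden packing block on the plate midway between the two studs with its length along the line from stud to stud, and lay the aluminium workpiece flat on top of it, centred and lengthwise. Stand the blue step block next to the stud with the red nut and the brass screw jack next to the stud with the green nut, each upright on the plate on the outer side of its stud (away from the wood), in line with the two studs and with a finger's width (about 15 mm) of gap to the stud. Leave the loose hex nut and the orange jar where they are.

Things in the scene. Friction and masses are not known exactly. Their poses are not given: they have to be found in the camera images.
- wood_block (a point): Loose light wooden packing block, 90 long (own x) x 50 wide (own y) x 36 mm high, about 0.11 kg; the point is its centre, 18 mm above its underside. Starts on the black rubber mat, which is 3 mm thick, with its top at z = 0.003 m.
- workpiece (a point): Loose bare aluminium plate with two dark holes in its top, 80 long (own x) x 44 wide (own y) x 16 mm thick, about 0.15 kg; the point is its centre, 8 mm above its underside. Starts flat on the mat.
- step_block (a point): Loose blue steel step block (a staircase of four 13 mm steps rising towards its own +x), foot 40 long (own x) x 32 wide (own y), 52 mm high, about 0.3 kg; two plain upright side faces 32 mm apart along own y. The point is over the middle of its foot, 26 mm above its underside; here the body is solid from 12 mm on the low side to 20 mm on the high side. Starts upright on the mat. Either way round is right when placed.
- screw_jack (a point): Loose brass screw jack, round: foot 40 mm across and 8 mm high, barrel 34 mm across up to 40 mm, top 22 mm across, 52 mm high in all, about 0.3 kg; the point is on its axis, 26 mm above its underside. Starts upright on the mat.
- setup_plate: Fixed grey iron set-up plate with three dark slots, 150 (own x) x 310 (own y) x 20 mm thick, on the bench; origin at the centre of its underside; the two studs stand on its own y axis. It lies left or right of the robot's centre line, the mat on the other side.
- plate_mid (a point): Centre of the set-up plate's top face (z = 0.020 m), midway between the two studs.
- red_stud: Fixed stud with a red round nut on top, 28 mm across at its widest and 58 mm high, standing on the set-up plate 72 mm from its middle along the plate's own y (either end). Origin at the centre of its foot on the plate's top. The middle of the step block belongs about 50 mm further out from this point.
- green_stud: The like stud with a green round nut, at the other end of the plate, 28 mm across, 58 mm high, 72 mm from the plate's middle. Origin at the centre of its foot on the plate's top. The axis of the screw jack belongs about 50 mm further out from this point.
- hex_nut (a point): Loose large steel hex nut, 36 mm across flats, 18 mm high, lying on the mat among the parts: not to be disturbed. The point is its centre.
- paste_jar (a point): Loose orange jar with a white cap, 44 mm across, 45 mm high, standing on the mat among the parts: not to be disturbed. The point is its centre, half-way up.
Not all that is in view belongs to the job. Of the things that look like the part that bears workpiece, the smaller one is meant. Several things look just like the part that bears step_block: the one meant starts farthest to the robot's left.

How it is judged:
By the outcome, as a careful person would: the job done as asked, in the order asked, and still so for the second after the job is handed in, with the robot touching nothing.
It also fails if it takes over 109 s, if anything falls off the work surface, if the arm or the gripper's body presses on something with over 40 N, if the wrist force passes 120 N, or if a joint passes its speed limit or range.

## Working session

There is one attempt and no reset: what is moved stays moved. The work goes in short steps, Python scripts to look and compute and a tool call to move; the robot and the scene stay as the last step left them, time stands still between calls to the robot, and variables do not carry over. Pictures are saved under pics/ and viewed, and the job is handed in when it is done.

Besides the shell and the picture viewer there is one more tool, called after "Call:" by a JSON object that holds its "fn" and its "kwargs", one argument or row to a line. jog_arm: Moves the arm, as the interface text tells. Its arguments: {"type":"object","properties":{"series":{"type":"array","items":{"type":"array","items":{"type":"number"}}},"grip_force":{"type":"number"}},"required":["series"]}

```bash
mkdir -p pics; ls; cat > h.py <<'E'
from rig import *
import numpy as np, cv2
def snap(n,f):
    c=camera(n); cv2.imwrite('pics/'+f,c['img'][:,:,::-1]); np.savez('pics/'+f+'.npz',**c); return c
def world(c,u,v,d=None,z=None):
    K=c['camera_matrix'];R=cv2.Rodrigues(np.array(c['rvec'],float))[0];t=np.array(c['tvec'],float).ravel()
    u=np.asarray(u,float);v=np.asarray(v,float)
    r=np.stack([(u-K[0,2])/K[0,0],(v-K[1,2])/K[1,1],np.ones_like(u)],-1)
    o=-R.T@t; rw=r@R
    if d is None: d=(z-o[2])/rw[...,2]
    return o+rw*np.asarray(d)[...,None]
def load(f): return dict(np.load('pics/'+f+'.npz'))
E
python3 - <<'E'
from h import *
print(get_obs())
for n in ['top','scene','wrist']:
    c=snap(n,n+'0.png'); print(n,c['camera_matrix'].tolist(),c['rvec'],c['tvec'])
E
```

```text
pics
{'time': 0.0, 'q': array([-1.36853173e+00,  5.28467964e-01,  1.43394580e+00, -1.98001451e-05,
        1.18137930e+00, -1.78536062e-01]), 'joint_velocities': array([-0.00045064,  0.00168072,  0.00110819,  0.00157285,  0.00022135,
       -0.00059765]), 'joint_torque': array([ 1.44199970e-03, -4.40033698e+01, -1.76593995e+01,  6.32384839e-02,
        5.79607137e-02, -1.73523267e-04]), 'position': array([ 0.23213721, -0.57947879,  0.2215567 ]), 'tool_rot': array([-0.58505251,  0.39689694, -0.39577471,  0.58613032]), 'ft_force': array([-0.34824032, -0.94256486, -0.2975164 ]), 'moment': array([-0.02721803,  0.05879956,  0.01272812]), 'grip_width': 0.08681474209904746}
top [[461.6290726628564, 0.0, 318.8280528993937], [0.0, 461.6290726628564, 244.15157809022128], [0.0, 0.0, 1.0]] [ 2.18533856 -2.01758403  0.21157385] [-0.03429426  0.49210803  0.73671065]
scene [[455.1072184238293, 0.0, 317.90846668855403], [0.0, 455.1072184238293, 240.0200905772061], [0.0, 0.0, 1.0]] [ 1.6333434   1.79636056 -0.82997809] [ 0.02583707 -0.26079069  1.2781491 ]
wrist [[352.0451423899862, 0.0, 323.3652671998477], [0.0, 352.0451423899862, 236.1982795423741], [0.0, 0.0, 1.0]] [-2.40989518  1.63104315  0.22481422] [-0.62283429 -0.0308403   0.39115348]
```

View pics/top0.png

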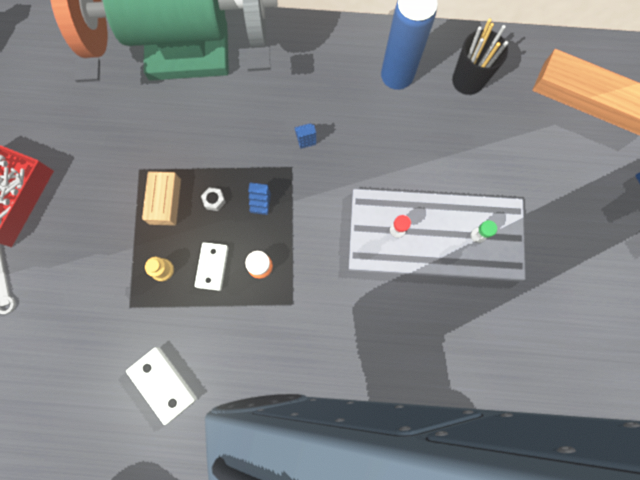

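View pics/scene0.png

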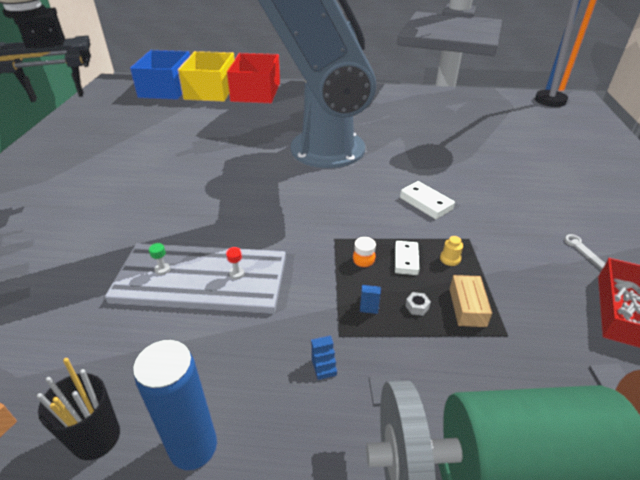

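View pics/wrist0.png

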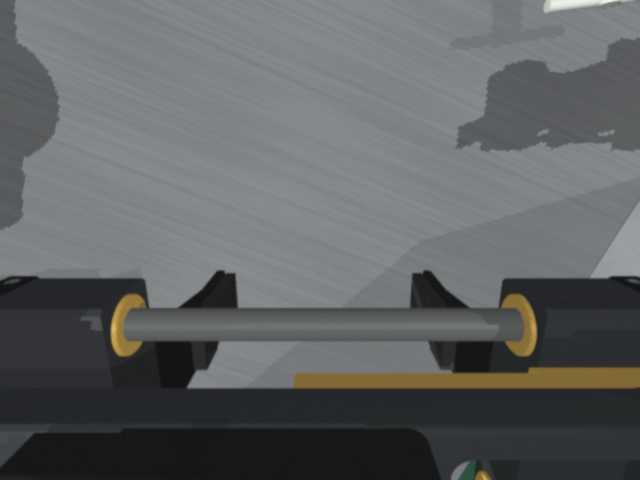

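The top view shows these:
- **Mat parts:** wood (161,198), hex nut (213,198), step block (259,198), jack (159,268), small workpiece (211,266), jar (259,264).
- **Plate:** red stud at (402,224), green stud at (488,229).
- **Candidates for the workpiece:** plates at (211,266) and (162,385). The smaller is the one on the mat.
- **Candidates for the step block:** blocks at (259,198) and (306,135). Image left is robot +y, so the one on the mat at (259,198) is farthest left.

Next I'll measure them and confirm the choices in a crop.

```bash
python3 - <<'E'
from h import *
from scipy.spatial.transform import Rotation as Ro
print(Ro.from_quat(get_obs()['tool_rot']).as_matrix().round(3))
c=load('top0.png'); im=c['img']; d=c['depth']
uu,vv=np.meshgrid(np.arange(640),np.arange(480))
P=world(c,uu,vv,d)
np.save('pics/P0.npy',P)
# top-face of each by region and height
def blob(name,u0,u1,v0,v1,z0,z1):
    m=(P[...,2]>z0)&(P[...,2]<z1)&(d>0)&(uu>=u0)&(uu<u1)&(vv>=v0)&(vv<v1)
    p=P[m]; z=np.median(p[:,2])
    r=cv2.minAreaRect((p[:,:2]*1000).astype(np.float32))
    print(name,m.sum(),'mean',p.mean(0).round(4),'zmed',z.round(4),'rect',np.round(r[0],1),np.round(r[1],1),round(r[2],1))
blob('wood',135,190,165,232,.030,.048)
blob('work',190,232,235,298,.010,.025)
blob('bigplate',115,205,335,430,.010,.04)
blob('nut',195,232,180,218,.012,.03)
blob('jar',240,278,245,285,.040,.06)
blob('jack top',140,180,248,290,.050,.06)
blob('jack barrel',140,180,248,290,.038,.047)
blob('jack all',140,180,248,290,.012,.06)
for a,b in((.012,.02),(.025,.034),(.036,.047),(.049,.06)): blob('step',240,278,175,220,a,b)
blob('step all',240,278,175,220,.01,.06)
blob('other step all',285,325,115,155,.006,.06)
blob('plate',340,535,175,290,.014,.026)
blob('red',380,420,205,245,.07,.09)
blob('green',470,505,212,245,.07,.09)
print(P[198,200],P[150,100])
cv2.imwrite('pics/crop1.png',cv2.resize(im[110:430,110:330,::-1],None,fx=1.8,fy=1.8))
E
```

```text
[[ 0.372 -0.     0.928]
 [-0.928  0.002  0.372]
 [-0.002 -1.     0.   ]]
wood 1437 mean [0.5599 0.2965 0.039 ] zmed 0.0392 rect [561.6 298.3] [90.7 51.7] 2.9
work 1157 mean [0.4455 0.1932 0.0192] zmed 0.0194 rect [446.3 194.5] [45.3 80.4] 87.6
bigplate 2693 mean [0.2384 0.25   0.0225] zmed 0.0228 rect [238.2 252.1] [112.1  63.2] 44.3
nut 365 mean [0.5695 0.2062 0.0211] zmed 0.0213 rect [570.1 206.5] [40.3 36.5] 85.3
jar 428 mean [0.4534 0.108  0.0483] zmed 0.0484 rect [453.9 108.4] [39.1 38.9] 81.8
jack top 141 mean [0.4336 0.2826 0.0549] zmed 0.0552 rect [433.7 283.3] [20.9 20.8] 66.9
jack barrel 152 mean [0.4319 0.2794 0.0439] zmed 0.0439 rect [433.8 282.7] [33.1 32.4] 67.7
jack all 459 mean [0.4318 0.2778 0.0405] zmed 0.0442 rect [433.  281.4] [35.7 36.1] 31.3
step 112 mean [0.5586 0.1199 0.0163] zmed 0.0165 rect [571.5 121.2] [33. 40.] 87.0
step 113 mean [0.5661 0.1197 0.0293] zmed 0.0292 rect [574.3 121. ] [32.3 28.8] 86.6
step 116 mean [0.5729 0.1196 0.0417] zmed 0.0418 rect [579.2 120.4] [32.  23.6] 88.3
step 182 mean [0.5833 0.1199 0.055 ] zmed 0.0551 rect [583.8 120.2] [33.  17.1] 85.6
step all 565 mean [0.5716 0.1196 0.0374] zmed 0.0402 rect [571.9 121.1] [33. 41.] 86.6
other step all 392 mean [0.6994 0.0462 0.0376] zmed 0.0407 rect [711.3  49.5] [42.8 32.4] 20.4
plate 13336 mean [ 0.5341 -0.2022  0.0203] zmed 0.0203 rect [ 537.2 -203. ] [151.1 310.3] 1.0
red 223 mean [ 0.5348 -0.1304  0.0777] zmed 0.0781 rect [ 535.5 -130.6] [26.3 26.5] 77.7
green 229 mean [ 0.5369 -0.2738  0.0773] zmed 0.0776 rect [ 538.3 -274.8] [26.4 27.7] 59.5
[0.57441461 0.23407529 0.00213372] [ 6.55628614e-01  4.39163180e-01 -5.65230639e-04]
```

View pics/crop1.png

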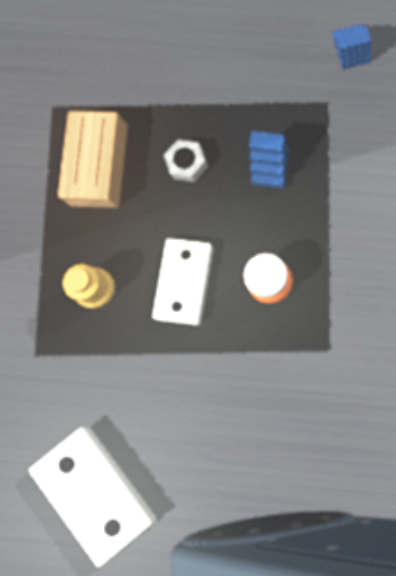

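The crop confirms both choices. The small plate on the mat measures 80x45, against 112x63 for the other. The blue step block on the mat is at y=+0.12, against +0.05 for the other. Next I'll refine the yaws and cross-check against the scene camera.

```bash
cat >> h.py <<'E'
from scipy.spatial.transform import Rotation as Ro
def rects(c,boxes):
    uu,vv=np.meshgrid(np.arange(640),np.arange(480)); P=world(c,uu,vv,c['depth'])
    for n,(x0,x1,y0,y1,z0,z1) in boxes.items():
        m=(P[...,0]>x0)&(P[...,0]<x1)&(P[...,1]>y0)&(P[...,1]<y1)&(P[...,2]>z0)&(P[...,2]<z1)&(c['depth']>0)
        m=cv2.morphologyEx(m.astype(np.uint8),cv2.MORPH_OPEN,np.ones((3,3)))>0
        p=P[m]
        if len(p)<20: print(n,'few',len(p)); continue
        r=cv2.minAreaRect((p[:,:2]*1000).astype(np.float32)); w,h=r[1]; a=r[2]
        if h>w: w,h,a=h,w,a+90
        a=(a+90)%180-90
        print(n,len(p),'c',np.round(r[0],1),'LxW',round(w,1),round(h,1),'longyaw',round(a,1),'z',np.round(np.median(p[:,2])*1000,1))
def go(x,y,z,yaw):
    o=get_obs(); R=Ro.from_quat(o['tool_rot']); d=R.inv().apply(np.array([x,y,z])/1000-o['position'])*1000
    c,s=np.cos(np.radians(yaw)),np.sin(np.radians(yaw))
    T=Ro.from_matrix(np.array([[c,0,-s],[s,0,c],[0,-1,0]]))
    print('t',o['time'],'pos',(o['position']*1000).round(1),'F',o['ft_force'].round(1),'w',o['grip_width'].round(4),'shift',d.round(1),'turn',(R.inv()*T).as_rotvec().round(3))
B={'wood':(.48,.64,.25,.36,.034,.046),'work':(.39,.50,.16,.24,.014,.024),'jacktop':(.40,.47,.25,.32,.05,.06),'jackbar':(.40,.47,.25,.32,.038,.048),
'step':(.53,.62,.09,.15,.008,.06),'steptop':(.53,.62,.09,.15,.049,.06),'red':(.5,.57,-.16,-.1,.072,.09),'green':(.5,.57,-.31,-.24,.072,.09),'plate':(.44,.63,-.37,-.03,.015,.026)}
E
python3 - <<'E'
from h import *
for n in ['top0.png','scene0.png']:
    c=load(n); print(n); rects(c,B)
go(561,298,150,-90)
E
```

```text
top0.png
wood 1382 c [561.7 298.4] LxW 90.4 51.7 longyaw 2.9 z 39.3
work 1126 c [446.3 194.5] LxW 80.4 45.3 longyaw -2.4 z 19.4
jacktop 133 c [433.6 283.2] LxW 20.8 19.2 longyaw -89.3 z 55.2
jackbar 117 c [432.8 278.5] LxW 32.9 24.3 longyaw -12.1 z 43.9
step 557 c [571.8 121.2] LxW 40.6 33.1 longyaw -3.0 z 40.1
steptop 174 c [583.6 120.4] LxW 33.0 16.1 longyaw 88.9 z 55.2
red 214 c [ 535.9 -130.4] LxW 26.3 25.3 longyaw 1.7 z 78.2
green 221 c [ 537.5 -274.5] LxW 27.0 25.4 longyaw -84.8 z 77.7
plate 13284 c [ 537.3 -203. ] LxW 310.1 151.0 longyaw -89.1 z 20.3
scene0.png
wood 1065 c [567.4 298.1] LxW 90.5 50.5 longyaw 2.6 z 36.8
work 560 c [451.1 194.8] LxW 82.8 42.7 longyaw -2.5 z 16.4
jacktop 67 c [440.6 282.3] LxW 20.0 19.0 longyaw 18.8 z 52.6
jackbar 91 c [444.6 281.8] LxW 32.1 24.4 longyaw 73.9 z 42.2
step 440 c [589.8 120.5] LxW 31.9 21.0 longyaw 88.0 z 39.7
steptop 144 c [588.8 120.5] LxW 31.1 19.9 longyaw 85.8 z 52.5
red 131 c [ 542.4 -130.2] LxW 25.3 25.3 longyaw 5.0 z 75.4
green 120 c [ 544.3 -275.3] LxW 26.2 25.3 longyaw 20.9 z 75.3
plate 8192 c [ 543.2 -202.8] LxW 309.7 151.5 longyaw -89.0 z 17.7Traceback (most recent call last):
  File "<stdin>", line 4, in <module>
  File "h.py", line 29, in go
    print('t',o['time'],'pos',(o['position']*1000).round(1),'F',o['ft_force'].round(1),'w',o['grip_width'].round(4),'shift',d.round(1),'turn',(R.inv()*T).as_rotvec().round(3))
                                                                                           ^^^^^^^^^^^^^^^^^^^^^
AttributeError: 'float' object has no attribute 'round'
```

```bash
sed -i "s/o\['grip_width'\].round(4)/round(o['grip_width'],4)/" h.py
python3 - <<'E'
from h import *
go(562,298,150,-87.2)
E
```

```text
t 0.15 pos [ 232.2 -579.7  221.8] F [ 0.1  0.  -1. ] w 0.087 shift [-692.1   73.1  632.3] turn [-0.     0.332 -0.002]
```

Call:
{"fn": "jog_arm", "kwargs": {
  "series": [
    [-692,73,632,0,0.332,-0.002,-1],
    [-692,73,632,0,0.332,-0.002,-1],
    [-692,73,632,0,0.332,-0.002,-1],
    [-692,73,632,0,0.332,-0.002,-1],
    [-692,73,632,0,0.332,-0.002,-1],
    [-692,73,632,0,0.332,-0.002,-1],
    [-692,73,632,0,0.332,-0.002,-1],
    [-692,73,632,0,0.332,-0.002,-1],
    [-692,73,632,0,0.332,-0.002,-1],
    [-692,73,632,0,0.332,-0.002,-1],
    [-692,73,632,0,0.332,-0.002,-1],
    [-692,73,632,0,0.332,-0.002,-1],
    [-692,73,632,0,0.332,-0.002,-1],
    [-692,73,632,0,0.332,-0.002,-1],
    [-692,73,632,0,0.332,-0.002,-1],
    [-692,73,632,0,0.332,-0.002,-1],
    [-692,73,632,0,0.332,-0.002,-1],
    [-692,73,632,0,0.332,-0.002,-1],
    [-692,73,632,0,0.332,-0.002,-1]
  ]
}}

```text
time: 2.52
position: [0.5617, 0.2956, 0.1498]
tool_rot: [0.512, -0.488, 0.489, -0.511]
ft_force: [-0.4, 0.1, -0.2]
grip_width: 0.0867
```

```bash
python3 - <<'E'
from h import *
c=snap('wrist','w1.png'); rects(c,B)
go(562,298,10,-87.2)
E
```

```text
wood 6700 c [565.1 299.6] LxW 89.6 50.0 longyaw 2.5 z 39.0
work 1182 c [438.3 198.4] LxW 44.2 38.3 longyaw -85.3 z 18.8
jacktop 119 c [445.6 285.4] LxW 16.4 5.3 longyaw -86.0 z 54.0
jackbar 511 c [444.6 284.9] LxW 33.3 19.2 longyaw -88.1 z 43.5
step 2911 c [575.3 123.1] LxW 40.2 33.7 longyaw -2.7 z 41.1
steptop 1003 c [587.2 122.2] LxW 33.2 16.3 longyaw 86.7 z 54.8
red few 0
green few 0
plate few 0
t 2.575 pos [561.8 295.8 149.9] F [0.1 0.4 0.1] w 0.0869 shift [ -2.5 139.9   0.2] turn [-0.    -0.002  0.002]
```

View pics/w1.png

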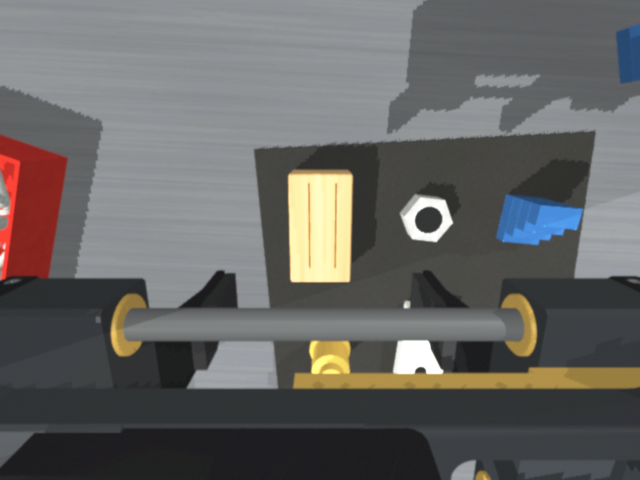

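The wrist view shows the wood at (320,226) between the fingers. It reads (565,299.6), about (+3,+1) from the top camera, with heights agreeing. I'll use the wrist-corrected positions for picking and placing.

Call:
{"fn": "jog_arm", "kwargs": {
  "series": [
    [-4,40,3,0,0,0,-0.6],
    [-4,90,3,0,0,0,-0.6],
    [-4,120,3,0,0,0,-0.6],
    [-4,135,3,0,0,0,-0.6],
    [-4,140,3,0,0,0,-0.6],
    [-4,140,3,0,0,0,-0.6],
    [-4,140,3,0,0,0,1],
    [-4,140,3,0,0,0,1],
    [-4,140,3,0,0,0,1],
    [-4,140,3,0,0,0,1],
    [-4,140,3,0,0,0,1],
    [-4,140,3,0,0,0,1]
  ],
  "grip_force": 25
}}

```text
time: 4.08
position: [0.5652, 0.301, 0.0103]
tool_rot: [0.512, -0.487, 0.488, -0.512]
ft_force: [-1.8, -1.7, 5.7]
grip_width: 0.0501
```

```bash
python3 - <<'E'
from h import *
go(565,299,10,-87.2)
E
```

```text
t 4.075 pos [565.2 301.   10.3] F [-1.8 -1.7  5.7] w 0.0501 shift [ 2.   0.3 -0.3] turn [-0.001  0.     0.002]
```

Call:
{"fn": "jog_arm", "kwargs": {
  "series": [
    [0,-20,0,0,0,0,1],
    [0,-70,0,0,0,0,1],
    [0,-125,0,0,0,0,1],
    [0,-140,0,0,0,0,1],
    [0,-140,0,0,0,0,1]
  ]
}}

```text
time: 4.7
position: [0.5649, 0.3015, 0.1509]
tool_rot: [-0.512, 0.487, -0.489, 0.512]
ft_force: [-0.2, 0.2, -0.9]
grip_width: 0.0496
```

```bash
python3 - <<'E'
from h import *
go(540,-202,150,1)
E
```

```text
t 4.7 pos [564.9 301.5 150.9] F [-0.2  0.2 -0.9] w 0.0496 shift [501.7   1.4 -49.5] turn [-1.000e-03 -1.539e+00  3.000e-03]
```

Call:
{"fn": "jog_arm", "kwargs": {
  "series": [
    [502,1,-50,0,-1.539,0.003,1],
    [502,1,-50,0,-1.539,0.003,1],
    [502,1,-50,0,-1.539,0.003,1],
    [502,1,-50,0,-1.539,0.003,1],
    [502,1,-50,0,-1.539,0.003,1],
    [502,1,-50,0,-1.539,0.003,1],
    [502,1,-50,0,-1.539,0.003,1],
    [502,1,-50,0,-1.539,0.003,1],
    [502,1,-50,0,-1.539,0.003,1],
    [502,1,-50,0,-1.539,0.003,1],
    [502,1,-50,0,-1.539,0.003,1],
    [502,1,-50,0,-1.539,0.003,1],
    [502,1,-50,0,-1.539,0.003,1],
    [502,1,-50,0,-1.539,0.003,1]
  ]
}}

```text
time: 6.45
position: [0.5393, -0.2018, 0.1496]
tool_rot: [0.707, 0.006, -0.007, -0.707]
ft_force: [-0.3, -0.1, -0.6]
grip_width: 0.0496
```

```bash
python3 - <<'E'
from h import *
c=snap('wrist','w2.png'); B['held']=(.44,.65,-.28,-.12,.1,.2); rects(c,B)
c=snap('top','t2.png'); rects(c,B)
go(540,-202,24,1)
E
```

```text
wood few 0
work few 0
jacktop few 0
jackbar few 0
step few 0
steptop few 0
red 1435 c [ 539.6 -130.1] LxW 26.7 26.4 longyaw 0.1 z 77.9
green few 0
plate 36031 c [ 540.3 -196.7] LxW 299.7 150.7 longyaw -89.1 z 20.2
held 18784 c [ 540.1 -192.2] LxW 73.5 71.6 longyaw 1.1 z 178.2
wood few 0
work few 0
jacktop few 0
jackbar few 0
step few 0
steptop few 0
red few 0
green few 0
plate 2218 c [540.3 -93.1] LxW 178.8 54.5 longyaw -26.3 z 20.3
held few 0
t 6.55 pos [ 539.3 -202.1  149.7] F [ 0.2 -0.2 -0.2] w 0.05 shift [8.000e-01 1.257e+02 1.000e-01] turn [ 0.     0.    -0.001]
```

View pics/w2.png

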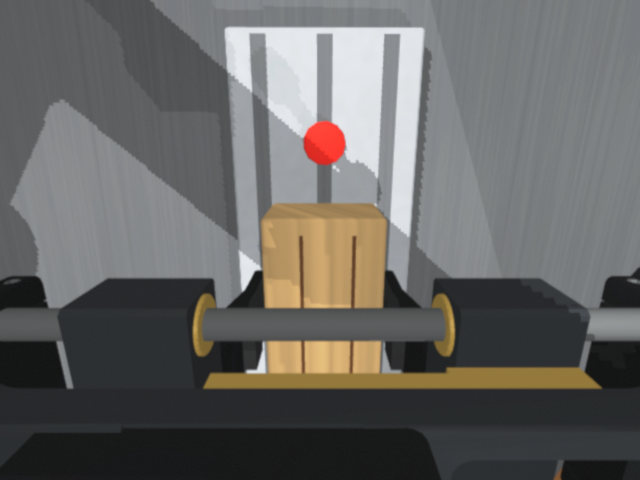

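View pics/t2.png

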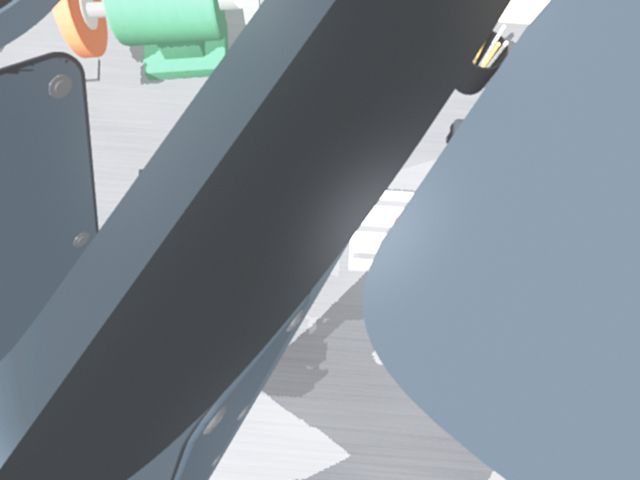

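```bash
python3 - <<'E'
from h import *
c=load('w2.png')
B={'held':(.44,.65,-.28,-.1,.172,.186)}; rects(c,B)
uu,vv=np.meshgrid(np.arange(640),np.arange(480)); P=world(c,uu,vv,c['depth'])
m=(abs(P[...,2]-.178)<.005)&(uu>262)&(uu<388)&(vv<300)&(vv>190)
p=P[m]*1000;print(p[:,1].max(),np.percentile(p[:,1],99),np.percentile(p[:,0],[1,50,99]),p[:,2].min(),p[:,2].max(),np.median(p[:,2]))
for u in (275,300,325,350,375):
  k=m[:,u]; print(u,(P[k,u]*1000)[:,1].max())
E
```

```text
held 15711 c [ 539.9 -192.2] LxW 71.6 71.6 longyaw -88.9 z 178.2
-156.0061154553029 -156.76238527272656 [515.76822623 539.90835873 564.15191285] 173.003750661316 180.30375034600476 178.18302590769107
275 -156.9718893506081
300 -157.0345168843257
325 -156.84148647702594
350 -156.61039653523054
375 -156.45011086407771
```

The wrist view shows the red nut at (325,143) at (539.6,-130.1). The plate's end puts the middle at (540.7,-202), and the held wood is centred at y=-201.7, so it's aligned. I'll lower it.

Call:
{"fn": "jog_arm", "kwargs": {
  "series": [
    [1,50,0,0,0,0,1],
    [1,95,0,0,0,0,1],
    [1,112,0,0,0,0,1],
    [1,118,0,0,0,0,1],
    [1,121,0,0,0,0,1],
    [1,122,0,0,0,0,1],
    [1,122,0,0,0,0,1],
    [1,122,0,0,0,0,1]
  ]
}}

```text
time: 7.55
position: [0.5403, -0.2028, 0.0282]
tool_rot: [0.707, 0.006, -0.006, -0.707]
ft_force: [0.1, 0.5, -1.2]
grip_width: 0.0498
```

Call:
{"fn": "jog_arm", "kwargs": {
  "series": [
    [0,1,0.5,0,0,0,1],
    [0,1.5,0.5,0,0,0,1],
    [0,1.5,0.5,0,0,0,1]
  ]
}}

```text
time: 7.92
position: [0.5403, -0.2025, 0.0274]
tool_rot: [0.707, 0.006, -0.006, -0.707]
ft_force: [-2.0, 0.4, 7.7]
grip_width: 0.0494
```

Contact was felt (7.7 N), so I'll release and rise.

Call:
{"fn": "jog_arm", "kwargs": {
  "series": [
    [0,0.8,0.5,0,0,0,-0.6],
    [0,0.8,0.5,0,0,0,-0.6],
    [0,0.8,0.5,0,0,0,-0.6],
    [0,0.8,0.5,0,0,0,-0.6],
    [0,-20,0.5,0,0,0,-0.6],
    [0,-70,0.5,0,0,0,-0.6],
    [0,-125,0,0,0,0,-0.6],
    [0,-125,0,0,0,0,-0.6]
  ]
}}

```text
time: 8.93
position: [0.5432, -0.2038, 0.1555]
tool_rot: [0.709, 0.009, -0.003, -0.705]
ft_force: [-0.9, -0.0, -0.1]
grip_width: 0.0696
```

```bash
python3 - <<'E'
from h import *
c=snap('wrist','w3.png'); rects(c,{**B,'woodp':(.48,.6,-.27,-.14,.05,.062)})
go(449,196,150,-92.4)
E
```

```text
wood few 0
work few 0
jacktop few 0
jackbar few 0
step few 0
steptop few 0
red 1396 c [ 539.3 -130.2] LxW 26.9 26.6 longyaw -89.8 z 77.9
green 157 c [ 541.4 -283.7] LxW 19.4 7.7 longyaw -0.6 z 77.9
plate 45099 c [ 540.5 -201.6] LxW 309.6 150.5 longyaw -89.1 z 20.1
woodp 7216 c [ 541.4 -202.6] LxW 90.1 50.1 longyaw -89.0 z 56.0
t 8.975 pos [ 541.4 -202.7  153.1] F [-0.9  0.  -1. ] w 0.0697 shift [-85.6   1.8 400.3] turn [-0.     1.63   0.004]
```

View pics/w3.png

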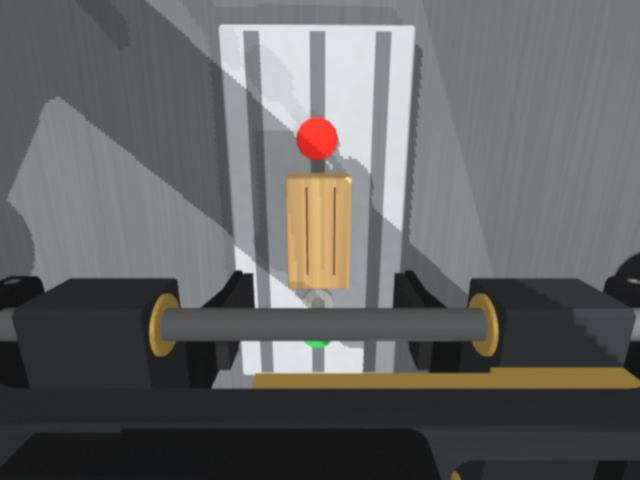

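The wood lies at (541.4,-202.6), yaw -89.0, against the plate centre (540.5,-201.6), which is good. Next is the workpiece.

Call:
{"fn": "jog_arm", "kwargs": {
  "series": [
    [-86,2,400,0,1.63,0.004,-0.4],
    [-86,2,400,0,1.63,0.004,-0.4],
    [-86,2,400,0,1.63,0.004,-0.4],
    [-86,2,400,0,1.63,0.004,-0.4],
    [-86,2,400,0,1.63,0.004,-0.4],
    [-86,2,400,0,1.63,0.004,-0.4],
    [-86,2,400,0,1.63,0.004,-0.4],
    [-86,2,400,0,1.63,0.004,-0.4],
    [-86,2,400,0,1.63,0.004,-0.4],
    [-86,2,400,0,1.63,0.004,-0.4],
    [-86,2,400,0,1.63,0.004,-0.4],
    [-86,2,400,0,1.63,0.004,-0.4],
    [-86,2,400,0,1.63,0.004,-0.4]
  ]
}}

```text
time: 10.6
position: [0.4472, 0.1963, 0.1487]
tool_rot: [-0.49, 0.512, -0.509, 0.489]
ft_force: [-0.7, -0.6, -1.2]
grip_width: 0.0607
```

```bash
python3 - <<'E'
from h import *
c=snap('wrist','w4.png'); rects(c,B)
go(449,195.7,6,-92.4)
E
```

```text
wood few 0
work 4656 c [449.5 195.4] LxW 79.5 44.1 longyaw -2.2 z 19.0
jacktop 643 c [437.3 284.3] LxW 21.2 21.2 longyaw 85.9 z 54.9
jackbar 664 c [438.7 282.4] LxW 33.2 28.1 longyaw 41.5 z 43.7
step 4025 c [575.4 122.4] LxW 40.6 32.6 longyaw -2.8 z 42.0
steptop 1525 c [587.2 121.8] LxW 32.5 16.8 longyaw 87.0 z 54.9
red few 0
green few 0
plate 1806 c [517.1 -49.2] LxW 111.3 17.6 longyaw 7.8 z 19.3
t 10.65 pos [447.3 196.3 148.9] F [-0.1 -0.2 -0.8] w 0.061 shift [  0.8 142.9   2.4] turn [ 0.005 -0.    -0.002]
```

View pics/w4.png

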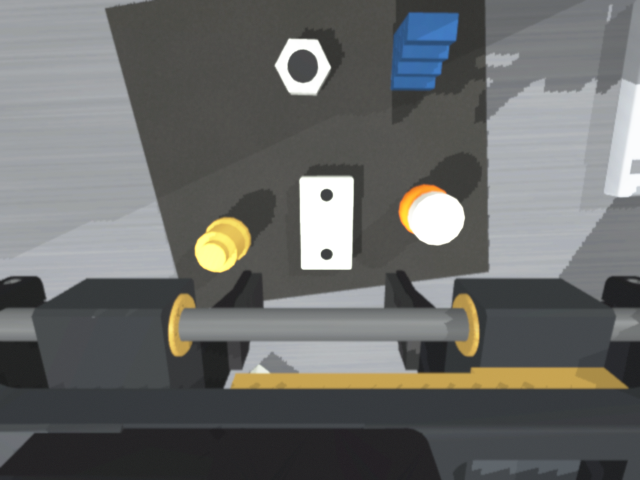

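The wrist view shows the small two-hole plate at (326,223), which reads (449.5,195.4), yaw -2.2, top z 19. The fingers will clear the jack and the jar. I'll descend.

Call:
{"fn": "jog_arm", "kwargs": {
  "series": [
    [1,50,2,0,0,0,-0.4],
    [1,100,2,0,0,0,-0.4],
    [1,125,2,0,0,0,-0.4],
    [1,137,2.5,0,0,0,-0.4],
    [1,142,2.5,0,0,0,-0.4],
    [1,143,2.5,0,0,0,-0.4],
    [1,143,2.5,0,0,0,-0.4],
    [1,143,2.5,0,0,0,1],
    [1,143,2.5,0,0,0,1],
    [1,143,2.5,0,0,0,1],
    [1,143,2.5,0,0,0,1],
    [1,143,2.5,0,0,0,1]
  ],
  "grip_force": 30
}}

```text
time: 12.15
position: [0.4494, 0.1956, 0.0065]
tool_rot: [-0.49, 0.512, -0.509, 0.489]
ft_force: [-0.0, -1.0, 5.5]
grip_width: 0.0438
```

```bash
python3 - <<'E'
from h import *
go(449,195.7,6,-92.2)
E
```

```text
t 12.15 pos [449.4 195.6   6.5] F [-0.  -1.   5.5] w 0.0438 shift [-0.1  0.5 -0.4] turn [ 0.004 -0.004 -0.002]
```

Call:
{"fn": "jog_arm", "kwargs": {
  "series": [
    [0,-20,0,0,0,0,1],
    [0,-70,0,0,0,0,1],
    [0,-125,0,0,0,0,1],
    [0,-144,0,0,0,0,1],
    [0,-144,0,0,0,0,1]
  ]
}}

```text
time: 12.78
position: [0.4507, 0.1956, 0.1512]
tool_rot: [-0.489, 0.511, -0.509, 0.49]
ft_force: [0.5, -0.3, -2.0]
grip_width: 0.0437
```

```bash
python3 - <<'E'
from h import *
go(541.2,-202.4,150,1)
E
```

```text
t 12.775 pos [450.7 195.6 151.2] F [ 0.5 -0.3 -2. ] w 0.0437 shift [ 3.938e+02 -1.000e-01  1.072e+02] turn [-0.002 -1.63  -0.003]
```

Call:
{"fn": "jog_arm", "kwargs": {
  "series": [
    [394,0,107,0,-1.63,0,1],
    [394,0,107,0,-1.63,0,1],
    [394,0,107,0,-1.63,0,1],
    [394,0,107,0,-1.63,0,1],
    [394,0,107,0,-1.63,0,1],
    [394,0,107,0,-1.63,0,1],
    [394,0,107,0,-1.63,0,1],
    [394,0,107,0,-1.63,0,1],
    [394,0,107,0,-1.63,0,1],
    [394,0,107,0,-1.63,0,1],
    [394,0,107,0,-1.63,0,1],
    [394,0,107,0,-1.63,0,1],
    [394,0,107,0,-1.63,0,1]
  ]
}}

```text
time: 14.4
position: [0.54, -0.2026, 0.1482]
tool_rot: [-0.706, -0.004, 0.008, 0.708]
ft_force: [0.3, 0.0, -1.2]
grip_width: 0.0436
```

```bash
python3 - <<'E'
from h import *
c=snap('wrist','w5.png'); B={'held':(.44,.65,-.28,-.1,.150,.186)}; rects(c,B)
uu,vv=np.meshgrid(np.arange(640),np.arange(480)); P=world(c,uu,vv,c['depth'])
for u in (285,305,325,345,360):
  k=(abs(P[:,u,2]-.163)<.006)&(np.arange(480)<300); p=P[k,u]*1000
  if len(p): print(u,p[:,1].max(),np.median(p[:,2]),p[[0,-1]].round(1).tolist())
go(541.2,-202.4,60,1)
E
```

```text
held 13543 c [ 540.9 -201.3] LxW 78.7 66.3 longyaw -89.1 z 160.8
285 -162.66322826367374 160.8994193405066 [[523.1, -162.7, 157.7], [523.0, -200.0, 160.7]]
305 -162.37622506176658 160.85634734125145 [[532.0, -162.6, 157.3], [532.2, -199.9, 160.6]]
325 -162.23236142541958 161.15549614171638 [[540.9, -162.2, 158.2], [541.5, -200.3, 159.5]]
345 -162.17380781933582 160.95027975082417 [[549.8, -162.2, 157.8], [550.8, -199.5, 160.7]]
360 -162.15731431251248 160.69294309077418 [[556.5, -162.2, 157.0], [557.8, -199.3, 160.9]]
t 14.45 pos [ 540.  -202.6  148.5] F [ 0.5  0.9 -0.9] w 0.0438 shift [ 1.6 88.5 -0. ] turn [-0.003 -0.001 -0.004]
```

View pics/w5.png

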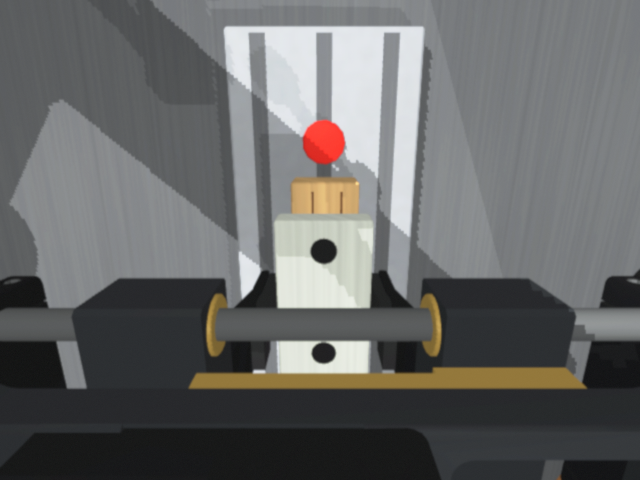

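The plate's front edge at (323,216) puts its centre at y=-202.3 over the wood, level and aligned. I'll lower it.

Call:
{"fn": "jog_arm", "kwargs": {
  "series": [
    [0.5,40,0,0,0,0,1],
    [0.5,70,0,0,0,0,1],
    [0.5,80,0,0,0,0,1],
    [0.5,85,0,0,0,0,1],
    [0.5,88,0,0,0,0,1],
    [0.5,88,0,0,0,0,1],
    [0.5,88,0,0,0,0,1]
  ]
}}

```text
time: 15.32
position: [0.5407, -0.2029, 0.0615]
tool_rot: [-0.706, -0.005, 0.007, 0.708]
ft_force: [-0.2, 0.1, -1.6]
grip_width: 0.0436
```

Call:
{"fn": "jog_arm", "kwargs": {
  "series": [
    [0,1,0,0,0,0,1],
    [0,1.8,0,0,0,0,1],
    [0,2,0,0,0,0,1],
    [0,2,0,0,0,0,1]
  ]
}}

```text
time: 15.82
position: [0.5405, -0.2027, 0.0595]
tool_rot: [-0.706, -0.005, 0.007, 0.708]
ft_force: [-2.1, 1.3, 6.4]
grip_width: 0.0437
```

Call:
{"fn": "jog_arm", "kwargs": {
  "series": [
    [0,1.3,0,0,0,0,-0.4],
    [0,1.3,0,0,0,0,-0.4],
    [0,1.3,0,0,0,0,-0.4],
    [0,1.3,0,0,0,0,-0.4],
    [0,-15,0,0,0,0,-0.4],
    [0,-50,0,0,0,0,-0.4],
    [0,-90,0,0,0,0,-0.4],
    [0,-90,0,0,0,0,-0.4]
  ]
}}

```text
time: 16.82
position: [0.5431, -0.2043, 0.1531]
tool_rot: [0.708, 0.007, -0.005, -0.706]
ft_force: [0.0, 0.2, -0.2]
grip_width: 0.0609
```

```bash
python3 - <<'E'
from h import *
c=snap('wrist','w6.png'); rects(c,{'plate':B['plate'],'workp':(.48,.6,-.27,-.14,.065,.079),'woodp':(.48,.6,-.27,-.14,.05,.060)})
go(575.4,122.4,150,-92.8)
E
```

```text
plate 44520 c [ 540.6 -199.4] LxW 305.5 150.5 longyaw -89.1 z 20.2
workp 6567 c [ 541.3 -191.4] LxW 102.3 44.1 longyaw -89.0 z 72.0
woodp 550 c [ 540.8 -161.1] LxW 49.6 7.3 longyaw 1.8 z 55.9
t 16.875 pos [ 541.7 -203.5  151.1] F [-1.5 -0.4 -0.8] w 0.0607 shift [ 39.3   1.1 325.2] turn [ 0.     1.637 -0.   ]
```

View pics/w6.png

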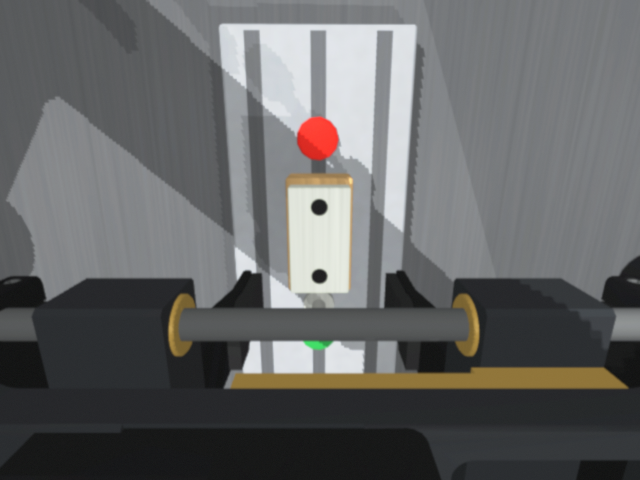

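The workpiece is on the wood, with its holes at (319,207) and (319,276), centred, yaw -89, top z 72. Next is the step block.

Call:
{"fn": "jog_arm", "kwargs": {
  "series": [
    [40,1,325,0,1.637,0,-0.4],
    [40,1,325,0,1.637,0,-0.4],
    [40,1,325,0,1.637,0,-0.4],
    [40,1,325,0,1.637,0,-0.4],
    [40,1,325,0,1.637,0,-0.4],
    [40,1,325,0,1.637,0,-0.4],
    [40,1,325,0,1.637,0,-0.4],
    [40,1,325,0,1.637,0,-0.4],
    [40,1,325,0,1.637,0,-0.4],
    [40,1,325,0,1.637,0,-0.4],
    [40,1,325,0,1.637,0,-0.4],
    [40,1,325,0,1.637,0,-0.4],
    [40,1,325,0,1.637,0,-0.4]
  ]
}}

```text
time: 18.5
position: [0.5751, 0.1227, 0.1484]
tool_rot: [-0.488, 0.514, -0.51, 0.487]
ft_force: [0.2, 0.1, -0.6]
grip_width: 0.0607
```

```bash
python3 - <<'E'
from h import *
c=snap('wrist','w7.png'); rects(c,B)
go(578.4,122.3,10,-92.8)
E
```

```text
wood few 0
work few 0
jacktop few 0
jackbar few 0
step 1872 c [575.6 122.3] LxW 40.2 31.9 longyaw -2.9 z 51.3
steptop 969 c [587.4 121.9] LxW 31.6 16.5 longyaw 87.0 z 54.9
red few 0
green few 0
plate 12267 c [554.9 -98.4] LxW 118.2 105.3 longyaw 1.3 z 19.9
t 18.55 pos [575.1 122.8 148.4] F [ 0.1 -0.4  0.6] w 0.0607 shift [  0.6 138.4   3.9] turn [ 0.004  0.    -0.002]
```

View pics/w7.png

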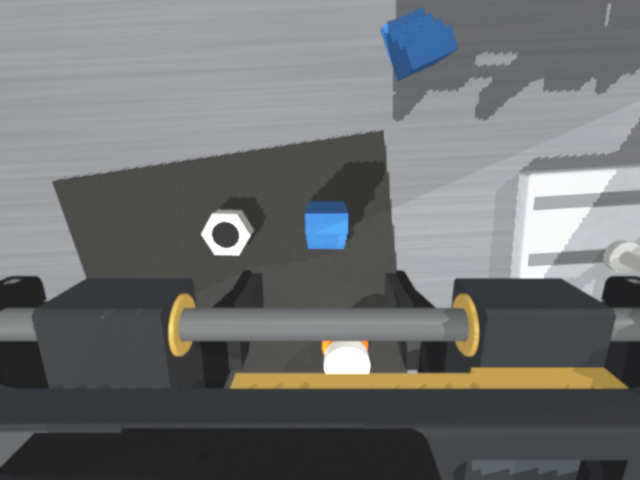

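The wrist view has the step block at (326,226) between the fingers, measured at (575.6,122.3), yaw -2.9. The look-alike is at (418,43). I'll descend.

Call:
{"fn": "jog_arm", "kwargs": {
  "series": [
    [0.6,45,4,0,0,0,-0.4],
    [0.6,95,4,0,0,0,-0.4],
    [0.6,120,4,0,0,0,-0.4],
    [0.6,133,4,0,0,0,-0.4],
    [0.6,138,4,0,0,0,-0.4],
    [0.6,138,4,0,0,0,-0.4],
    [0.6,138,4,0,0,0,1],
    [0.6,138,4,0,0,0,1],
    [0.6,138,4,0,0,0,1],
    [0.6,138,4,0,0,0,1],
    [0.6,138,4,0,0,0,1],
    [0.6,138,4,0,0,0,1]
  ],
  "grip_force": 35
}}

```text
time: 20.05
position: [0.5787, 0.1221, 0.0107]
tool_rot: [-0.488, 0.514, -0.511, 0.487]
ft_force: [-0.5, -0.9, 5.1]
grip_width: 0.0317
```

```bash
python3 - <<'E'
from h import *
go(578.4,122.3,10,-92.8)
E
```

```text
t 20.05 pos [578.7 122.1  10.7] F [-0.5 -0.9  5.1] w 0.0317 shift [-0.2  0.7 -0.3] turn [ 0.004 -0.    -0.002]
```

Call:
{"fn": "jog_arm", "kwargs": {
  "series": [
    [0,-20,0,0,0,0,1],
    [0,-70,0,0,0,0,1],
    [0,-125,0,0,0,0,1],
    [0,-140,0,0,0,0,1],
    [0,-140,0,0,0,0,1]
  ]
}}

```text
time: 20.68
position: [0.5789, 0.1222, 0.1504]
tool_rot: [-0.488, 0.514, -0.511, 0.487]
ft_force: [-1.5, -0.5, -3.6]
grip_width: 0.032
```

```bash
python3 - <<'E'
from h import *
go(538.7,-77.1,150,1)
E
```

```text
t 20.675 pos [578.9 122.2 150.4] F [-1.5 -0.5 -3.6] w 0.032 shift [201.   -0.  -30.4] turn [ 1.000e-03 -1.637e+00 -5.000e-03]
```

Call:
{"fn": "jog_arm", "kwargs": {
  "series": [
    [201,0,-30,0,-1.637,-0.004,1],
    [201,0,-30,0,-1.637,-0.004,1],
    [201,0,-30,0,-1.637,-0.004,1],
    [201,0,-30,0,-1.637,-0.004,1],
    [201,0,-30,0,-1.637,-0.004,1],
    [201,0,-30,0,-1.637,-0.004,1],
    [201,0,-30,0,-1.637,-0.004,1],
    [201,0,-30,0,-1.637,-0.004,1],
    [201,0,-30,0,-1.637,-0.004,1],
    [201,0,-30,0,-1.637,-0.004,1],
    [201,0,-30,0,-1.637,-0.004,1],
    [201,0,-30,0,-1.637,-0.004,1],
    [201,0,-30,0,-1.637,-0.004,1]
  ]
}}

```text
time: 22.3
position: [0.5392, -0.0773, 0.15]
tool_rot: [-0.707, -0.005, 0.006, 0.707]
ft_force: [-0.2, -0.1, -2.4]
grip_width: 0.0319
```

```bash
python3 - <<'E'
from h import *
c=snap('wrist','w8.png')
rects(c,{'held':(.49,.59,-.1,-.02,.150,.21),'plate':(.44,.63,-.37,-.03,.015,.026)})
go(538.7,-77.1,29,1)
E
```

```text
held 6300 c [540.  -73.3] LxW 55.4 27.9 longyaw 0.7 z 183.0
plate 14393 c [ 539.4 -134.4] LxW 175.0 150.3 longyaw -89.1 z 20.1
t 22.35 pos [539.2 -77.3 150. ] F [-0.2 -0.3 -3.4] w 0.0319 shift [ -0.3 121.    0.2] turn [ 0.    -0.001 -0.002]
```

View pics/w8.png

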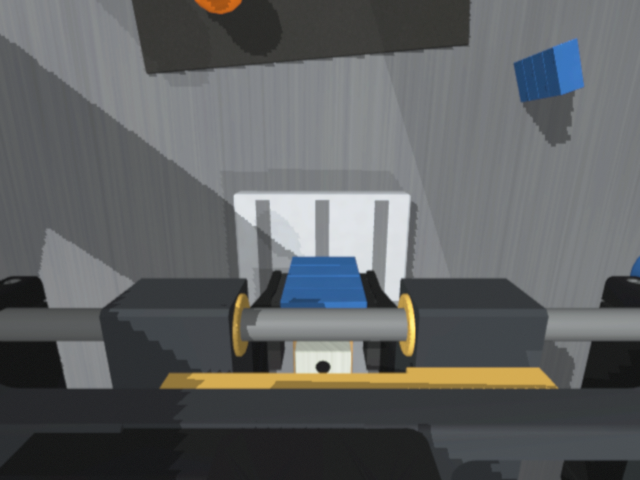

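The step block is held upright, its top at (326,265), with the plate end at y=-46.9 as before. I'll lower it.

Call:
{"fn": "jog_arm", "kwargs": {
  "series": [
    [-0.3,50,0,0,0,0,1],
    [-0.3,95,0,0,0,0,1],
    [-0.3,112,0,0,0,0,1],
    [-0.3,118,0,0,0,0,1],
    [-0.3,121,0,0,0,0,1],
    [-0.3,121,0,0,0,0,1],
    [-0.3,121,0,0,0,0,1]
  ]
}}

```text
time: 23.22
position: [0.5395, -0.0775, 0.0301]
tool_rot: [0.707, 0.006, -0.006, -0.707]
ft_force: [-0.0, 0.8, -2.6]
grip_width: 0.0323
```

Call:
{"fn": "jog_arm", "kwargs": {
  "series": [
    [-0.5,1,0,0,0,0,1],
    [-0.5,2,0,0,0,0,1],
    [-0.5,2.6,0,0,0,0,1],
    [-0.5,2.6,0,0,0,0,1]
  ]
}}

```text
time: 23.72
position: [0.5384, -0.0773, 0.0278]
tool_rot: [0.707, 0.006, -0.006, -0.707]
ft_force: [-1.9, 1.2, 7.8]
grip_width: 0.0318
```

Call:
{"fn": "jog_arm", "kwargs": {
  "series": [
    [-0.5,1.8,0,0,0,0,-0.2],
    [-0.5,1.8,0,0,0,0,-0.2],
    [-0.5,1.8,0,0,0,0,-0.2],
    [-0.5,1.8,0,0,0,0,-0.2],
    [-0.5,-15,0,0,0,0,-0.2],
    [-0.5,-60,0,0,0,0,-0.2],
    [-0.5,-120,0,0,0,0,-0.2],
    [-0.5,-120,0,0,0,0,-0.2]
  ]
}}

```text
time: 24.72
position: [0.5416, -0.0784, 0.1522]
tool_rot: [0.709, 0.01, -0.003, -0.706]
ft_force: [0.3, -0.9, -0.6]
grip_width: 0.0522
```

```bash
python3 - <<'E'
from h import *
c=snap('wrist','w9.png')
rects(c,{'step':(.49,.59,-.105,-.05,.026,.09),'steptop':(.49,.59,-.105,-.05,.066,.077)})
go(437.5,284,150,-90)
E
```

```text
step 2053 c [539.4 -80.1] LxW 40.6 31.9 longyaw -89.2 z 68.7
steptop 1057 c [539.2 -68. ] LxW 31.8 16.3 longyaw 1.0 z 72.0
t 24.775 pos [539.7 -77.8 149.8] F [-0.8  0.5 -0.7] w 0.0523 shift [-96.   -1.6 363.5] turn [-0.002  1.588  0.006]
```

View pics/w9.png

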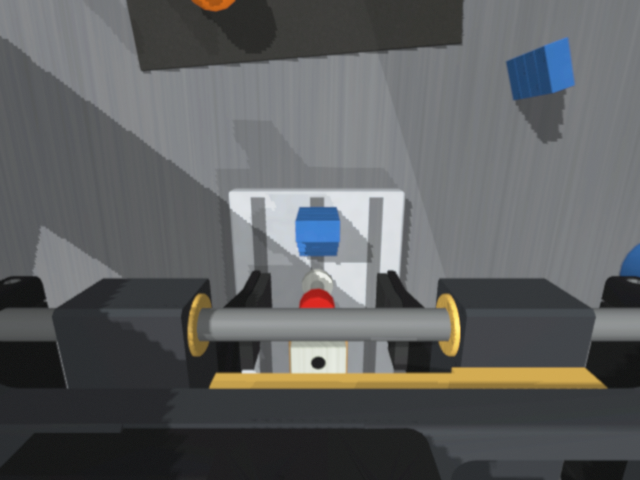

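The step block stands at (539.4,-80.1), 50 mm out from the red stud, yaw -89.2. Now the jack.

Call:
{"fn": "jog_arm", "kwargs": {
  "series": [
    [-96,-2,363,0,1.588,0.004,-0.4],
    [-96,-2,363,0,1.588,0.004,-0.4],
    [-96,-2,363,0,1.588,0.004,-0.4],
    [-96,-2,363,0,1.588,0.004,-0.4],
    [-96,-2,363,0,1.588,0.004,-0.4],
    [-96,-2,363,0,1.588,0.004,-0.4],
    [-96,-2,363,0,1.588,0.004,-0.4],
    [-96,-2,363,0,1.588,0.004,-0.4],
    [-96,-2,363,0,1.588,0.004,-0.4],
    [-96,-2,363,0,1.588,0.004,-0.4],
    [-96,-2,363,0,1.588,0.004,-0.4],
    [-96,-2,363,0,1.588,0.004,-0.4],
    [-96,-2,363,0,1.588,0.004,-0.4]
  ]
}}

```text
time: 26.4
position: [0.4358, 0.2838, 0.1486]
tool_rot: [-0.501, 0.502, -0.498, 0.5]
ft_force: [-0.1, -0.0, 0.2]
grip_width: 0.0608
```

```bash
python3 - <<'E'
from h import *
c=snap('wrist','w10.png'); rects(c,{k:B[k] for k in('jacktop','jackbar')})
go(437.3,284.3,15,-90)
E
```

```text
jacktop 650 c [437.1 284.7] LxW 21.7 20.6 longyaw -0.5 z 54.9
jackbar 680 c [437.5 284.7] LxW 33.2 32.5 longyaw 68.9 z 43.8
t 26.45 pos [435.8 283.9 148.6] F [0.6 0.1 0.2] w 0.061 shift [-1.000e-01  1.336e+02  2.000e+00] turn [ 0.004  0.    -0.002]
```

View pics/w10.png

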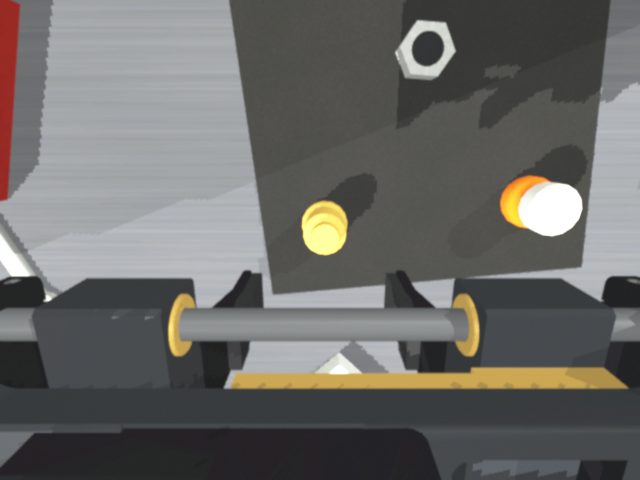

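The jack is at (325,228), measured at (437.3,284.7). I'll descend and grip the barrel above its foot.

Call:
{"fn": "jog_arm", "kwargs": {
  "series": [
    [-0.5,45,2,0,0,0,-0.4],
    [-0.5,95,2,0,0,0,-0.4],
    [-0.5,118,2,0,0,0,-0.4],
    [-0.5,128,2,0,0,0,-0.4],
    [-0.5,133,2,0,0,0,-0.4],
    [-0.5,133,2,0,0,0,-0.4],
    [-0.5,133,2,0,0,0,1],
    [-0.5,133,2,0,0,0,1],
    [-0.5,133,2,0,0,0,1],
    [-0.5,133,2,0,0,0,1],
    [-0.5,133,2,0,0,0,1],
    [-0.5,133,2,0,0,0,1]
  ],
  "grip_force": 40
}}

```text
time: 27.95
position: [0.4373, 0.2847, 0.0159]
tool_rot: [-0.5, 0.502, -0.498, 0.5]
ft_force: [-1.2, -2.4, 3.6]
grip_width: 0.0331
```

```bash
python3 - <<'E'
from h import *
go(437.3,284.3,15,-90)
E
```

```text
t 27.95 pos [437.3 284.7  15.9] F [-1.2 -2.4  3.6] w 0.0331 shift [0.4 0.9 0. ] turn [ 0.004  0.    -0.002]
```

Call:
{"fn": "jog_arm", "kwargs": {
  "series": [
    [0,-20,0,0,0,0,1],
    [0,-70,0,0,0,0,1],
    [0,-125,0,0,0,0,1],
    [0,-140,0,0,0,0,1],
    [0,-140,0,0,0,0,1]
  ]
}}

```text
time: 28.58
position: [0.4376, 0.2846, 0.1556]
tool_rot: [-0.5, 0.502, -0.498, 0.5]
ft_force: [-0.3, 0.2, -3.1]
grip_width: 0.0327
```

```bash
python3 - <<'E'
from h import *
go(542.7,-324.1,155,1)
E
```

```text
t 28.575 pos [437.6 284.6 155.6] F [-0.3  0.2 -3.1] w 0.0327 shift [608.6  -1.5 105.2] turn [ 1.000e-03 -1.588e+00 -5.000e-03]
```

Call:
{"fn": "jog_arm", "kwargs": {
  "series": [
    [609,-1,105,0,-1.588,-0.004,1],
    [609,-1,105,0,-1.588,-0.004,1],
    [609,-1,105,0,-1.588,-0.004,1],
    [609,-1,105,0,-1.588,-0.004,1],
    [609,-1,105,0,-1.588,-0.004,1],
    [609,-1,105,0,-1.588,-0.004,1],
    [609,-1,105,0,-1.588,-0.004,1],
    [609,-1,105,0,-1.588,-0.004,1],
    [609,-1,105,0,-1.588,-0.004,1],
    [609,-1,105,0,-1.588,-0.004,1],
    [609,-1,105,0,-1.588,-0.004,1],
    [609,-1,105,0,-1.588,-0.004,1],
    [609,-1,105,0,-1.588,-0.004,1],
    [609,-1,105,0,-1.588,-0.004,1],
    [609,-1,105,0,-1.588,-0.004,1],
    [609,-1,105,0,-1.588,-0.004,1]
  ]
}}

```text
time: 30.58
position: [0.5428, -0.3237, 0.1549]
tool_rot: [0.707, 0.006, -0.007, -0.707]
ft_force: [0.5, -0.1, -2.7]
grip_width: 0.0327
```

```bash
python3 - <<'E'
from h import *
c=snap('wrist','w11.png'); rects(c,{'red':B['red'],'green':(.5,.58,-.31,-.24,.072,.09),'work':(.48,.6,-.25,-.16,.066,.08),'held':(.5,.6,-.35,-.29,.17,.2),'heldbar':(.5,.6,-.35,-.29,.17,.183)})
go(542.7,-324.1,33,1)
E
```

```text
red few 0
green 1283 c [ 541.4 -273.9] LxW 27.1 26.7 longyaw -88.7 z 77.8
work 8826 c [ 541.5 -204.9] LxW 74.9 44.2 longyaw -88.9 z 72.1
held 4086 c [ 544.1 -321.7] LxW 57.3 30.3 longyaw 2.6 z 183.0
heldbar 1787 c [ 543.  -312.8] LxW 45.6 27.4 longyaw -27.1 z 178.6
t 30.625 pos [ 542.8 -323.9  154.9] F [-0.1 -0.7 -2.5] w 0.0329 shift [ 0.000e+00  1.219e+02 -1.000e-01] turn [ 0.     0.    -0.001]
```

View pics/w11.png

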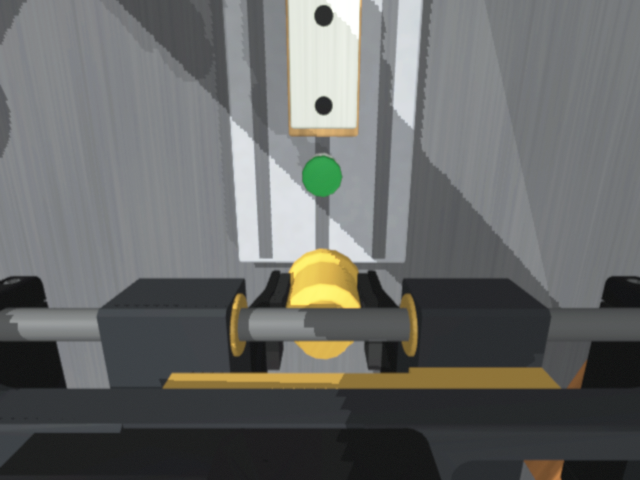

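The view confirms the green nut at (322,175), reading (541.4,-273.9), so the jack's target is (542.3,-323.9). It's held upright, so I'll lower it.

Call:
{"fn": "jog_arm", "kwargs": {
  "series": [
    [-0.3,50,0,0,0,0,1],
    [-0.3,95,0,0,0,0,1],
    [-0.3,112,0,0,0,0,1],
    [-0.3,118,0,0,0,0,1],
    [-0.3,121,0,0,0,0,1],
    [-0.3,121,0,0,0,0,1],
    [-0.3,121,0,0,0,0,1]
  ]
}}

```text
time: 31.5
position: [0.5429, -0.3251, 0.035]
tool_rot: [0.708, 0.006, -0.006, -0.707]
ft_force: [0.1, 1.1, -2.7]
grip_width: 0.0331
```

Call:
{"fn": "jog_arm", "kwargs": {
  "series": [
    [-0.5,1,0.8,0,0,0,1],
    [-0.5,1.8,0.8,0,0,0,1],
    [-0.5,2.4,0.8,0,0,0,1],
    [-0.5,2.4,0.8,0,0,0,1]
  ]
}}

```text
time: 32.0
position: [0.5419, -0.3238, 0.033]
tool_rot: [0.707, 0.006, -0.006, -0.707]
ft_force: [-1.1, 1.1, 7.0]
grip_width: 0.0328
```

Call:
{"fn": "jog_arm", "kwargs": {
  "series": [
    [-0.5,1.7,0.8,0,0,0,-0.2],
    [-0.5,1.7,0.8,0,0,0,-0.2],
    [-0.5,1.7,0.8,0,0,0,-0.2],
    [-0.5,1.7,0.8,0,0,0,-0.2],
    [-0.5,-15,0.8,0,0,0,-0.2],
    [-0.5,-60,0.8,0,0,0,-0.2],
    [-0.5,-120,0.8,0,0,0,-0.2],
    [-0.5,-120,0.8,0,0,0,-0.2]
  ]
}}

```text
time: 33.0
position: [0.5447, -0.3257, 0.1581]
tool_rot: [0.71, 0.009, -0.003, -0.704]
ft_force: [0.8, -0.2, -0.6]
grip_width: 0.0524
```

```bash
python3 - <<'E'
from h import *
c=snap('wrist','w12.png'); rects(c,{'green':(.5,.58,-.29,-.24,.072,.09),'jacktop':(.5,.6,-.35,-.29,.068,.08),'jackbar':(.5,.6,-.35,-.3,.055,.065)})
go(400,-420,230,1)
E
```

```text
green 1271 c [ 541.4 -273.9] LxW 27.1 26.9 longyaw 44.9 z 77.8
jacktop 686 c [ 542.7 -323.6] LxW 21.4 21.3 longyaw -37.7 z 71.9
jackbar 729 c [ 542.8 -323.2] LxW 33.2 32.6 longyaw -20.2 z 60.8
t 33.05 pos [ 543.  -324.3  155.2] F [ 0.2  0.8 -1. ] w 0.0523 shift [-144.3  -74.9  -93.6] turn [ 0.005 -0.     0.004]
```

View pics/w12.png

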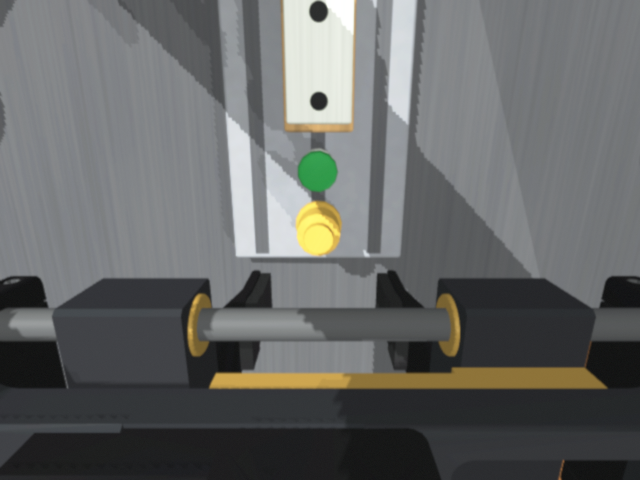

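The jack stands at (542.7,-323.6), 49.7 mm out from the green stud. I'll retreat so the top camera can see the whole job.

Call:
{"fn": "jog_arm", "kwargs": {
  "series": [
    [0,-50,0,0,0,0,-0.2],
    [-310,-80,-250,0,0,0,-0.2],
    [-310,-80,-250,0,0,0,-0.2],
    [-310,-80,-250,0,0,0,-0.2],
    [-310,-80,-250,0,0,0,-0.2],
    [-310,-80,-250,0,0,0,-0.2],
    [-310,-80,-250,0,0,0,-0.2],
    [-310,-80,-250,0,0,0,-0.2],
    [-310,-80,-250,0,0,0,-0.2],
    [-310,-80,-250,0,0,0,-0.2],
    [-310,-80,-250,0,0,0,-0.2]
  ]
}}

```text
time: 34.42
position: [0.2374, -0.5765, 0.2314]
tool_rot: [-0.707, -0.006, 0.007, 0.708]
ft_force: [0.4, -0.7, -0.2]
grip_width: 0.052
```

```bash
python3 - <<'E'
from h import *
c=snap('top','t9.png'); rects(c,{'plate':B['plate'],'red':B['red'],'green':B['green'],'wood+work':(.48,.6,-.255,-.15,.05,.08),'work':(.48,.6,-.255,-.15,.066,.08),'step':(.49,.59,-.11,-.05,.026,.09),'jacktop':(.5,.6,-.35,-.29,.068,.08),'nut':(.54,.6,.17,.24,.012,.03),'jar':(.42,.49,.07,.15,.04,.06)})
snap('scene','s9.png')
E
```

```text
plate 10408 c [ 537.3 -202.8] LxW 309.5 150.9 longyaw -89.2 z 20.3
red 211 c [ 536.3 -130.4] LxW 26.4 25.3 longyaw -0.1 z 78.0
green 218 c [ 537.5 -274.7] LxW 26.5 26.4 longyaw 50.5 z 77.7
wood+work 1559 c [ 537.1 -203.2] LxW 89.5 49.4 longyaw -89.8 z 71.6
work 1232 c [ 538.2 -203.4] LxW 80.1 44.8 longyaw -88.8 z 72.1
step 497 c [535.7 -81.2] LxW 40.2 32.4 longyaw -89.8 z 58.9
jacktop 135 c [ 538.7 -324.4] LxW 20.4 20.3 longyaw -89.8 z 72.1
nut 366 c [570.2 206.7] LxW 39.8 36.2 longyaw 84.3 z 21.4
jar 431 c [453.3 107.9] LxW 38.3 38.1 longyaw 5.0 z 48.2
```

View pics/t9.png

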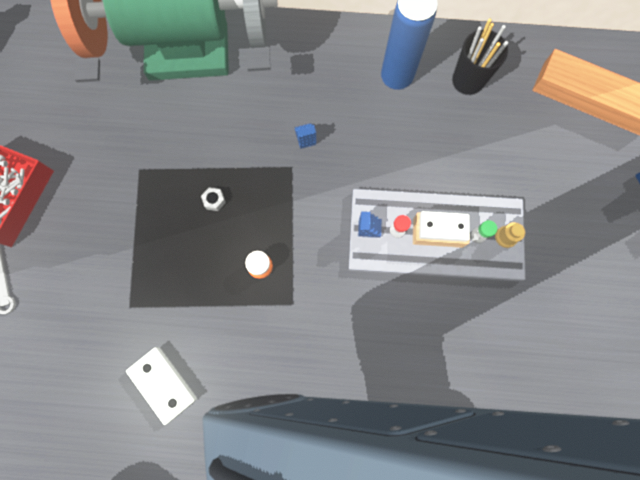

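View pics/s9.png

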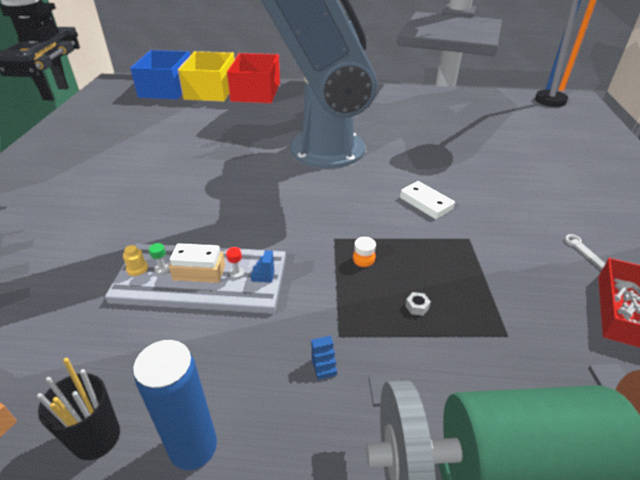

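The top view shows step block (370,225), red nut (402,223), stack (443,228), green nut (488,229) and jack (511,235) all in line. The nut (213,198) and jar (258,265) haven't moved. I'll hand in.

```bash
python3 -c "
from rig import *
print(hand_in())"
```

```text
the job is handed in; nothing more can be done
None
```

The drill plate is set up and handed in at about 34.5 s of robot time. I placed the wood, workpiece, step block and jack in that order, each set down on light contact (6–8 N).

Last checks, from the top camera unless noted:

- **Wood and workpiece:** both are centred within about 1 mm of plate middle and lie along the stud line. The workpiece lies flat, with its top at 72 mm.
- **Step block:** it is upright, about 49–50 mm out from the red stud, with its foot length along the stud line and its high side outward.
- **Screw jack:** it is upright, about 50 mm out from the green stud.
- **Hex nut and jar:** each measures within 1 mm of its starting position.

**Disagreements:**
- **Cameras:** the three differed by up to about 6 mm in x, with the scene camera also about 2.5 mm low in z. I picked and placed using the wrist camera throughout, so that offset cancels.
- **Workpiece outline:** one wrist outline after placing came out too long (102 mm), probably because it took in a stud nut. The later top view gave 80 x 45 mm.

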